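# Close the canister with its lid pair and take the outer lid away

### The arm

A 6-joint arm with a two-finger parallel gripper is mounted at the origin on the work surface. World frame = base frame: x ahead of the robot, y to its left, z up, the work surface at z = 0. Lengths are in m, angles in degrees, forces in N, time in s.
With the tool pointing down it reaches from about 0.4 to 0.825 m from the base axis. Payload 7 kg.
Tool frame: the origin (TCP) lies midway between the tips of the shut fingers; the grasp point (between the pads) lies 19 mm behind it; z points along the fingers, y is the line along which they close (so a half turn about z gives the same grasp; the last joint's range is limited). The gripper opens to 88 mm and grips with 3 to 60 N. Pads are 19 mm wide; open, the fingers measure 130 mm over their backs; the gripper's body (78 mm by 193 mm) begins 47 mm behind the grasp point.
Start: joints at [87.267, 20.546, 0.682, 0, -70.136, -16.507], TCP at [0.222, 0.637, 0.203] pointing down, gripper open.
Joint ranges: [-176.03, 176.03], [-82.01, 121.73], [-58.28, 71.71], [-173.87, 95.51], [-174.79, -0.11], [-173.66, 173.66]. Speed limits (degrees/s): [136.94, 136.94, 172.46, 180, 180, 180].

### API

Orientations are given as [roll, pitch, yaw] about the fixed x, y, z axes, in that order (R = Rz(yaw) Ry(pitch) Rx(roll)).
In Python, from plant import r gives the robot as it stands. The module is installed in compiled form; this text tells all that it offers.
- The arm moves only by the tool play_rows, never from a script. Its argument "rows" is a list of rows, each an object with "slide": the shift along the tool's x, y, z as a fraction of full scale, a list of three; "delta_rot": the turn, a rotation vector about the tool's x, y, z as a fraction of full scale, a list of three; "fingers": the opening, from -1 (shut) to 1 (fully open). In form: [{"slide": [x, y, z], "delta_rot": [rx, ry, rz], "fingers": fingers}, ...]. A call has 1 to 8 rows; each row shifts and turns the commanded pose from where the row before left it, along the tool's axes as they then stand; what a row does not reach is not made up. Full scale, the value 1, is 0.15 m for a shift and 0.08 rad for a turn. A row lasts 1/8 s, in which the tool goes at most 62.5 mm and 10.7 degrees, less where a joint would pass 70% of its speed; a pose out of reach is approached as far as the arm can. A call with a number of a shift or a turn outside -1 to 1 is refused whole. A call with a gripper value outside its range is refused whole. The fingers move at their own pace and stop on an object; "squeeze" is the grip in N (left out, the last holds). Time passes only in rows, so rows that do not move let the fingers close. It gives the time, the measured TCP pose, the force, the opening and the grip force at its end, in the units of the state.
- r.get_state(): the state, without advancing time (a new reading comes with each control period).
- r.capture(name): name is "side" or "top" or "wrist"; returns a dict with "image" (384x512x3 uint8, blue, green, red), "fx", "fy", "cx", "cy" (pixels), "R" (3x3) and "t" (3): a world point X has camera coordinates R X + t; the wrist camera has in their place "T_tool_cam" (4x4, takes a point from camera to tool coordinates, whose origin is the TCP and whose axes are the flange's). Camera axes: x right, y down, z forward; pixel columns grow to the right and rows downward; lengths in m; the calibration is good to about 2 mm. A picture is of the moment at which its call begins: read the wrist's pose just before it. There is no depth.
- r.close_job(): hands the job in; it is judged then, once.
The state is a dict: "time_s": time; "joints": joint angles; "qd": joint speeds; "joint_torque": joint torques, N m; "tcp_pos": TCP position; "eef_rot": TCP orientation; "contact_force": force on the tool from outside, world axes, zero at the start; "moment": the same for the moment, N m; "gripper_width": finger opening in m; "gripper_force": force on a finger pad.
Only numpy, scipy, OpenCV 4.12 (cv2) and the standard library are available. Lean on these libraries where they do the work, as an engineer would, in place of code of your own. Each camera call takes 0.05 s, during which the arm holds its last target. There are 200 camera calls.

### The job

Swing the worktop lamp's head aside until it is a good 20 cm, measured level, from the middle of the canister, and leave it there. Then pick up the nested pair of lids together by the inner lid's wooden knob, lower the pair gently (no dropping) onto the canister until both are fully home, and let go. Last, take the outer lid by its collar, lift it off alone for washing, leaving the inner lid seated in the canister, and finish while holding the outer lid level and still about 10 cm above where it sat; do not separate the lids earlier, and do not shift the canister, bowl, mug or pepper mill.

Things in the scene. Friction and masses are not known exactly. Their poses are not given: they have to be found in the camera images.
- canister_rim (a point): Centre of the open mouth, at rim height, of the round white ceramic storage canister: 104 mm outside diameter, 96 mm bore, 90 mm high, standing loose and upright on the worktop, heavy. z up.
- canister: The same canister, about 1.8 kg; origin at the centre of its underside, z up.
- inner_knob (a point): Grip point of the inner lid's wooden knob, on its axis, z up. The knob is an upright cylinder, 18 mm in diameter; it passes up through the outer lid's collar and stands 28 mm proud of the collar's top; this point is midway up that free part. Fully home on the canister, this point is 42 mm above point canister_rim. Lifting the knob carries both lids.
- inner_lid: Inner lid, steel, round, about 0.2 kg; origin at the centre of its plug's underside, 54 mm below point inner_knob, z up. The plug (90 mm diameter, bevelled to 80 mm, 12 mm deep) drops into the canister's bore; above it a 100 mm flange, 5 mm thick, rests on the rim and carries the outer lid.
- outer_collar (a point): Centre, half-way up, of the outer lid's collar, on its axis, z up: an upright tube, 50 mm outside, 34 mm bore, 18 mm tall, standing on the lid's flat top plate (plate's top face 9 mm below this point), with the inner lid's knob coming up through it. Nested, this point is 23 mm below point inner_knob; the lids have 2 mm sideways play.
- outer_lid: Outer lid, steel, round, about 0.2 kg, plate 120 mm diameter, 5 mm thick; origin at the centre of its skirt's lower edge, 25 mm below point outer_collar, z up. The skirt (114 mm inside) goes round the canister's rim by 6 mm. At the start the nested pair stands on a dark square slab, 150 mm wide, 8 mm thick.
- lamp_head (a point): Point on the lamp head's upright handle peg, on its axis, 22 mm below its top, 246 mm above the worktop, 240 mm level from the lamp post's axis. Peg: round, 16 mm in diameter, 48 mm tall, on top of the lamp head (grey shade 90 mm in diameter, underside 179 mm above the worktop, rigid with the lamp's arm).
- lamp_post (a point): Foot of the lamp post, on its vertical axis, at worktop height, beyond the canister as seen from the robot. The lamp's foot is a disc 100 mm in diameter fixed to the worktop; post 18 mm in diameter, 227 mm high with its hub.
- lamp_arm (a joint): Turn of the lamp's level arm about its post, rad, -1.6 to 1.6; at 0 the arm points from the post straight to world -x (the robot's side); positive is anticlockwise from above (the head moves to -y). Stiff: about 2 N sideways at the head turns it, and it stays where left. The arm is a bar 14 mm wide, 208 to 220 mm above the worktop.
- bowl: Bystander: open terracotta bowl, 120 mm in diameter, 50 mm high, loose; origin at the centre of its underside. It stands on the other side of the canister from the lids.
- mug: Bystander: white mug, 80 mm in diameter, 90 mm high, loose; origin at the centre of its underside.
- mill: Bystander: wooden pepper mill, 56 mm in diameter, 145 mm high, loose; origin at the centre of its underside.
Not all that is in view belongs to the job. What is shaped like the outer_lid but pink or yellow is not meant.

How it is judged:
By the outcome, as a careful person would: the job done as asked, in the order asked, and still so for the second after the job is handed in, while the arm keeps its last pose, push and grip.
It also fails if it takes over 69 s, if anything falls off the work surface, if the arm or the gripper's body presses on something with over 40 N, if the wrist force passes 120 N, or if a joint passes its speed limit or range.

## Working session

There is one attempt and no reset: what is moved stays moved. The work goes in short steps, Python scripts to look and compute and a tool call to move; the robot and the scene stay as the last step left them, time stands still between calls to the robot, and variables do not carry over. Pictures are saved under pics/ and viewed, at most 10 in all, crops included, and the job is handed in when it is done.

Besides the shell and the picture viewer there is one more tool, called as name(argument=value, ...) on one line, values as JSON. play_rows: Moves the arm, as the interface text tells. Shift numbers are shares of 0.15 m and turn numbers shares of 0.08 rad, none past 1 either way. Its arguments: {"type":"object","properties":{"rows":{"type":"array"},"squeeze":{"type":"number"}},"required":["rows"]}

```bash
mkdir -p pics && cat > h.py <<'E'
import numpy as np, cv2
from plant import r
from scipy.spatial.transform import Rotation as Ro
def cap(n):
    s=r.get_state(); c=r.capture(n)
    if n=="wrist":
        T=np.eye(4); T[:3,:3]=Ro.from_euler('xyz',s['eef_rot'],degrees=True).as_matrix(); T[:3,3]=s['tcp_pos']
        M=np.linalg.inv(T@np.array(c["T_tool_cam"])); c["R"]=M[:3,:3]; c["t"]=M[:3,3]
    c["R"]=np.array(c["R"]); c["t"]=np.array(c["t"]).ravel()
    return c
def onz(c,u,v,z):
    d=c["R"].T@np.array([(u-c["cx"])/c["fx"],(v-c["cy"])/c["fy"],1]); o=-c["R"].T@c["t"]
    return o+d*(z-o[2])/d[2]
def proj(c,X):
    p=c["R"]@np.array(X)+c["t"]; return c["fx"]*p[0]/p[2]+c["cx"],c["fy"]*p[1]/p[2]+c["cy"]
E
python3 - <<'E'
from h import *
s=r.get_state(); print({k:np.round(v,3) for k,v in s.items()})
ims=[]
for n in("top","side"):
    c=cap(n); cv2.imwrite(f"pics/{n}0_raw.png",c["image"]); cv2.imwrite(f"pics/{n}0.png",cv2.resize(c["image"],(800,600),interpolation=cv2.INTER_CUBIC))
    print(n,c["fx"],c["cx"],c["cy"],np.round(-c["R"].T@c["t"],3),np.round(c["R"],3).tolist())
E
```

```text
{'time_s': np.float64(0.0), 'joints': array([ 8.7268e+01,  2.0589e+01,  6.3300e-01, -2.0000e-02, -7.0137e+01,
       -1.6506e+01]), 'qd': array([-0.076,  0.023,  0.026, -0.046,  0.03 , -0.122]), 'joint_torque': array([-0.0000e+00, -5.8270e+01,  2.9307e+01,  6.9980e+00,  7.0000e-03,
       -0.0000e+00]), 'tcp_pos': array([0.222, 0.637, 0.202]), 'eef_rot': array([ 1.79904e+02, -8.00000e-03, -1.92450e+01]), 'contact_force': array([ 1.121, -0.266,  0.255]), 'moment': array([ 0.042, -0.006,  0.023]), 'gripper_force': np.float64(0.0), 'gripper_width': np.float64(0.088)}
top 492.71512418456217 258.09669648320465 197.510783352208 [0.284 0.015 1.466] [[-0.018, -1.0, 0.003], [-0.984, 0.017, -0.176], [0.176, -0.006, -0.984]]
side 390.89217687567884 255.6265740135365 196.8402129053186 [ 0.039 -0.686  0.979] [[0.818, -0.576, -0.005], [-0.41, -0.575, -0.708], [0.405, 0.581, -0.706]]
```

View pics/top0.png

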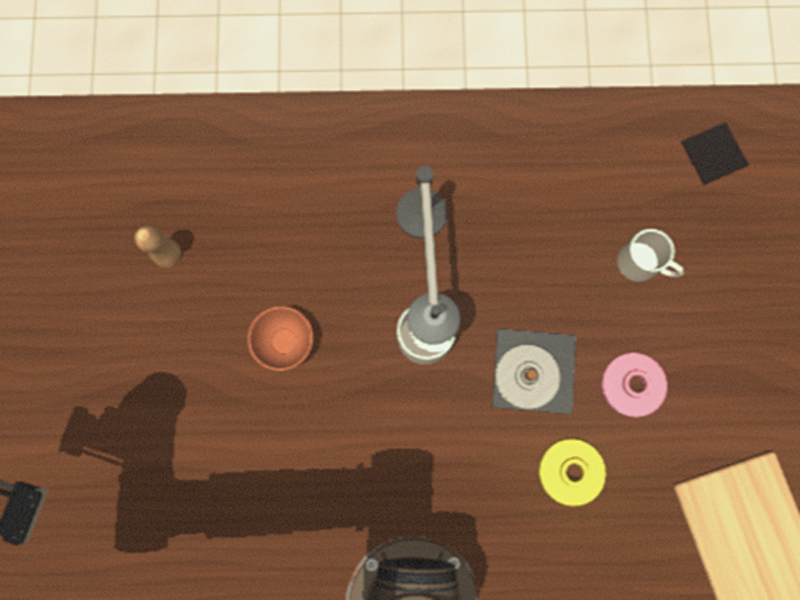

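View pics/side0.png

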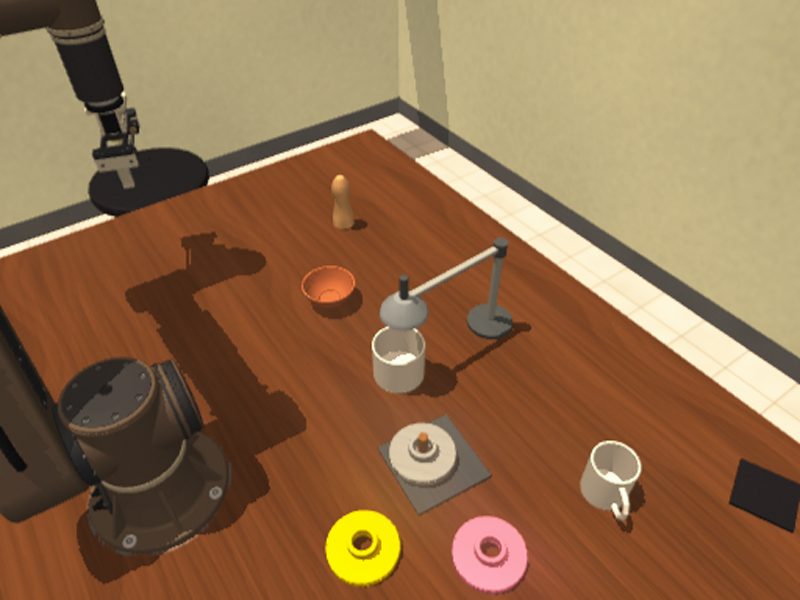

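The top view shows three lid-like things: the grey-white one on the dark slab at (530,376), with a wooden knob, and the pink (635,384) and yellow (572,472) ones, both without knobs. The grey one fits. The lamp peg is at (436,310), the hub at (425,175) and the canister rim around (426,333). In the side view the peg is at (404,280) and the rim centre at about (399,345).

```bash
python3 - <<'E'
from h import *
t=cap("top"); s=cap("side"); k=.64
def P(n,c,u,v,z): print(n,np.round(onz(c,u*k,v*k,z),3))
P("pegtop T",t,436,310,.268);P("pegtop S",s,404,279,.268)
P("hub T",t,425,174,.227);P("hub S",s,501,243,.227);P("foot T",t,421,212,.006);P("foot S",s,490,321,.006)
P("rim T low/left edge",t,426,362,.09);P("rim T left",t,397,333,.09);P("rim T right",t,456,340,.09)
P("rim S c",s,399,346,.09);P("rim S l",s,373,346,.09);P("rim S r",s,425,346,.09)
P("bowl",t,281,338,.05);P("mill top",t,148,238,.145);P("mug",t,653,247,.09)
# knob
for n,c in(("T",t),("S",s)):
    u0,v0=(531,376) if n=="T" else (422,440)
    h=cv2.cvtColor(c["image"],cv2.COLOR_BGR2HSV); m=((h[...,0]<18)&(h[...,1]>100)).astype('u1')
    _,_,st,ce=cv2.connectedComponentsWithStats(m); d=np.hypot(*(ce-[u0*k,v0*k]).T); i=d.argmin(); print(n,ce[i]/k,st[i]); P("knob",c,*(ce[i]/k),.085 if n=="T" else .075)
    P("plate",c,*((528,376) if n=="T" else (423,455)),.038)
a=cv2.resize(t["image"][190:280,300:440],(560,360),interpolation=cv2.INTER_CUBIC)
b=cv2.resize(s["image"][165:345,190:350],(320,360),interpolation=cv2.INTER_CUBIC)
cv2.imwrite("pics/crop.png",a)
print(onz(t,531*k,376*k,.085))
E
```

```text
pegtop T [ 0.494 -0.044  0.268]
pegtop S [ 0.493 -0.049  0.268]
hub T [ 0.734 -0.033  0.227]
hub S [ 0.733 -0.037  0.227]
foot T [ 0.736 -0.032  0.006]
foot S [ 0.735 -0.036  0.006]
rim T low/left edge [ 0.431 -0.033  0.09 ]
rim T left [0.484 0.019 0.09 ]
rim T right [ 0.47  -0.088  0.09 ]
rim S c [ 0.487 -0.041  0.09 ]
rim S l [ 0.445 -0.012  0.09 ]
rim S r [ 0.528 -0.07   0.09 ]
bowl [0.484 0.234 0.05 ]
mill top [0.654 0.456 0.145]
mug [ 0.636 -0.456  0.09 ]
T [530.69852941 373.80514706] [337 236   7   7  34]
knob [ 0.407 -0.22   0.085]
plate [ 0.407 -0.223  0.038]
S [422.15544872 442.02724359] [267 277   7  13  78]
knob [ 0.4   -0.232  0.075]
plate [ 0.4   -0.236  0.038]
[ 0.40289092 -0.22056993  0.085     ]
```

View pics/crop.png

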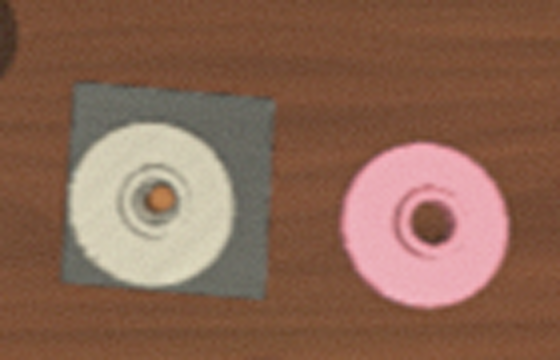

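The crop confirms it: the grey lid on the slab has the wooden knob (160,198), and the pink one has an empty collar. Next I raise the tool and travel to above the lamp peg.

play_rows(rows=[{"slide": [0, 0, -0.33], "delta_rot": [0, 0, 0], "fingers": 1}, {"slide": [0, 0, -0.33], "delta_rot": [0, 0, 0], "fingers": 1}, {"slide": [0.24, 0.28, 0], "delta_rot": [0, 0, 0], "fingers": 1}, {"slide": [0.24, 0.28, 0], "delta_rot": [0, 0, 0], "fingers": 1}, {"slide": [0.24, 0.28, 0], "delta_rot": [0, 0, 0], "fingers": 1}, {"slide": [0.24, 0.28, 0], "delta_rot": [0, 0, 0], "fingers": 1}, {"slide": [0.24, 0.28, 0], "delta_rot": [0, 0, 0], "fingers": 1}, {"slide": [0.24, 0.28, 0], "delta_rot": [0, 0, 0], "fingers": 1}])

```text
time_s: 1.2
tcp_pos: [0.3436, 0.3263, 0.3016]
eef_rot: [-180.0, -0.0, -19.2]
contact_force: [2.5, 0.1, -0.2]
gripper_width: 0.0876
gripper_force: 0.0
```

play_rows(rows=[{"slide": [0.24, 0.28, 0], "delta_rot": [0, 0, 0], "fingers": 1}, {"slide": [0.24, 0.28, 0], "delta_rot": [0, 0, 0], "fingers": 1}, {"slide": [0.24, 0.28, 0], "delta_rot": [0, 0, 0], "fingers": 1}, {"slide": [0.24, 0.28, 0], "delta_rot": [0, 0, 0], "fingers": 1}, {"slide": [0.24, 0.28, 0], "delta_rot": [0, 0, 0], "fingers": 1}, {"slide": [0, 0, 0], "delta_rot": [0, 0, 0.93], "fingers": 1}, {"slide": [0, 0, 0], "delta_rot": [0, 0, 0.93], "fingers": 1}, {"slide": [0, 0, 0], "delta_rot": [0, 0, 0.93], "fingers": 1}])

```text
time_s: 2.2
tcp_pos: [0.444, 0.0701, 0.3015]
eef_rot: [180.0, 0.0, -32.2]
contact_force: [0.3, 0.5, 0.4]
gripper_width: 0.088
gripper_force: 0.0
```

```bash
cat >> h.py <<'E'
def to(X,yaw=None):
    s=r.get_state(); R=Ro.from_euler('xyz',s['eef_rot'],degrees=True).as_matrix()
    print("tcp",np.round(s['tcp_pos'],4),np.round(s['eef_rot'],2),"F",np.round(s['contact_force'],1),"w",s['gripper_width'],"t",s['time_s'])
    if X is not None: print("slide total to target",np.round(R.T@(np.array(X)-s['tcp_pos'])/.15,3))
E
python3 - <<'E'
from h import *
to([.494,-.046,.30])
c=cap("wrist"); cv2.imwrite("pics/w1.png",c["image"]); print(np.round(proj(c,[.494,-.046,.268]),1))
E
```

```text
tcp [0.444  0.0701 0.3015] [ 1.800e+02  1.000e-02 -3.222e+01] F [0.3 0.5 0.4] w 0.08802137608003922 t 2.2
slide total to target [0.695 0.477 0.01 ]
[368.8  57.5]
```

View pics/w1.png

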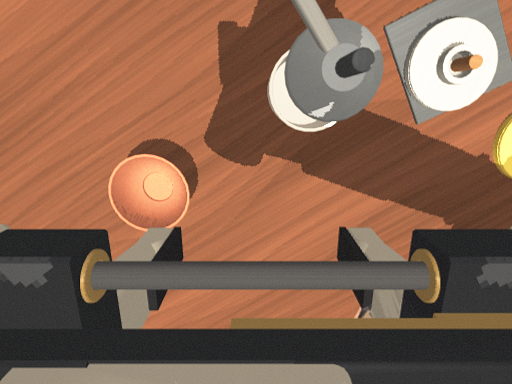

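The wrist view shows the peg top at (366,58), within 3 px of the prediction, so the estimate holds. The knob is visible at (475,62).

play_rows(rows=[{"slide": [0.23, 0.16, 0], "delta_rot": [0, 0, 0], "fingers": 1}, {"slide": [0.23, 0.16, 0], "delta_rot": [0, 0, 0], "fingers": 1}, {"slide": [0.23, 0.15, 0], "delta_rot": [0, 0, 0], "fingers": 1}, {"slide": [0, 0, 0], "delta_rot": [0, 0, 0], "fingers": 1}, {"slide": [0, 0, 0.15], "delta_rot": [0, 0, 0], "fingers": 1}, {"slide": [0, 0, 0.15], "delta_rot": [0, 0, 0], "fingers": 1}, {"slide": [0, 0, 0.15], "delta_rot": [0, 0, 0], "fingers": 1}, {"slide": [0, 0, 0], "delta_rot": [0, 0, 0], "fingers": 1}])

```text
time_s: 3.25
tcp_pos: [0.4931, -0.0437, 0.2328]
eef_rot: [179.9, 0.1, -32.0]
contact_force: [-0.3, 0.1, 0.4]
gripper_width: 0.0877
gripper_force: 0.0
```

play_rows(rows=[{"slide": [0, 0, 0], "delta_rot": [0, 0, 0], "fingers": -1}, {"slide": [0, 0, 0], "delta_rot": [0, 0, 0], "fingers": -1}, {"slide": [0, 0, 0], "delta_rot": [0, 0, 0], "fingers": -1}, {"slide": [0, 0, 0], "delta_rot": [0, 0, 0], "fingers": -1}, {"slide": [0, 0, 0], "delta_rot": [0, 0, 0], "fingers": -1}, {"slide": [0, 0, 0], "delta_rot": [0, 0, 0], "fingers": -1}], squeeze=10)

```text
time_s: 4.0
tcp_pos: [0.4944, -0.0441, 0.2341]
eef_rot: [180.0, 0.0, -32.0]
contact_force: [-0.3, 0.1, 0.2]
gripper_width: 0.0336
gripper_force: 0.0
```

```bash
python3 - <<'E'
from h import *
to(None)
s=r.get_state(); p=np.array(s['tcp_pos']); R=Ro.from_euler('xyz',s['eef_rot'],degrees=True).as_matrix()
C=np.array([.735,-.035]); v=p[:2]-C; print(np.hypot(*v))
v*=.24/np.hypot(*v); a=np.radians(-65/13)
pr=p.copy()
for i in range(1,14):
    c_,s_=np.cos(a*i),np.sin(a*i); n=np.array([*(C+[c_*v[0]-s_*v[1],s_*v[0]+c_*v[1]]),p[2]])
    print(np.round(R.T@(n-pr)/.15,3),np.round(n,3)); pr=n
E
```

```text
tcp [ 0.4944 -0.0441  0.2341] [180.     0.   -32.03] F [-0.3  0.1  0.2] w 0.03359524122716409 t 4.0
0.24072306199529875
[-0.069 -0.121 -0.   ] [ 0.495 -0.023  0.234]
[-0.063 -0.125 -0.   ] [ 0.497 -0.002  0.234]
[-0.052 -0.13  -0.   ] [0.501 0.018 0.234]
[-0.04  -0.134 -0.   ] [0.507 0.039 0.234]
[-0.028 -0.137 -0.   ] [0.514 0.058 0.234]
[-0.016 -0.139 -0.   ] [0.523 0.077 0.234]
[-0.004 -0.14  -0.   ] [0.533 0.095 0.234]
[ 0.008 -0.139 -0.   ] [0.545 0.112 0.234]
[ 0.02  -0.138 -0.   ] [0.559 0.128 0.234]
[ 0.032 -0.136 -0.   ] [0.574 0.143 0.234]
[ 0.044 -0.133 -0.   ] [0.59  0.156 0.234]
[ 0.055 -0.128 -0.   ] [0.607 0.168 0.234]
[ 0.066 -0.123 -0.   ] [0.625 0.179 0.234]
```

play_rows(rows=[{"slide": [0, 0, 0], "delta_rot": [0, 0, 0], "fingers": -1}, {"slide": [0, 0, 0], "delta_rot": [0, 0, 0], "fingers": -1}, {"slide": [0, 0, 0], "delta_rot": [0, 0, 0], "fingers": -1}, {"slide": [0, 0, 0], "delta_rot": [0, 0, 0], "fingers": -1}])

```text
time_s: 4.5
tcp_pos: [0.4954, -0.0436, 0.2342]
eef_rot: [-179.9, -0.1, -32.0]
contact_force: [5.9, 2.2, -2.3]
gripper_width: 0.0153
gripper_force: 10.0
```

play_rows(rows=[{"slide": [-0.07, -0.12, 0], "delta_rot": [0, 0, 0], "fingers": -1}, {"slide": [-0.06, -0.125, 0], "delta_rot": [0, 0, 0], "fingers": -1}, {"slide": [-0.05, -0.13, 0], "delta_rot": [0, 0, 0], "fingers": -1}, {"slide": [-0.04, -0.135, 0], "delta_rot": [0, 0, 0], "fingers": -1}, {"slide": [-0.03, -0.135, 0], "delta_rot": [0, 0, 0], "fingers": -1}, {"slide": [-0.015, -0.14, 0], "delta_rot": [0, 0, 0], "fingers": -1}, {"slide": [-0.005, -0.14, 0], "delta_rot": [0, 0, 0], "fingers": -1}, {"slide": [0.01, -0.14, 0], "delta_rot": [0, 0, 0], "fingers": -1}])

```text
time_s: 5.5
tcp_pos: [0.5442, 0.1119, 0.2336]
eef_rot: [179.8, 0.2, -32.0]
contact_force: [-3.3, -0.4, 2.1]
gripper_width: 0.0156
gripper_force: 10.0
```

play_rows(rows=[{"slide": [0.02, -0.14, 0], "delta_rot": [0, 0, 0], "fingers": -1}, {"slide": [0.03, -0.135, 0], "delta_rot": [0, 0, 0], "fingers": -1}, {"slide": [0.045, -0.13, 0], "delta_rot": [0, 0, 0], "fingers": -1}, {"slide": [0.055, -0.13, 0], "delta_rot": [0, 0, 0], "fingers": -1}, {"slide": [0.065, -0.12, 0], "delta_rot": [0, 0, 0], "fingers": -1}, {"slide": [0, 0, 0], "delta_rot": [0, 0, 0], "fingers": -1}, {"slide": [0, 0, 0], "delta_rot": [0, 0, 0], "fingers": -1}])

```text
time_s: 6.38
tcp_pos: [0.6257, 0.1784, 0.2336]
eef_rot: [-180.0, 0.0, -32.0]
contact_force: [1.3, 1.4, -2.2]
gripper_width: 0.0153
gripper_force: 10.0
```

play_rows(rows=[{"slide": [0, 0, 0], "delta_rot": [0, 0, 0], "fingers": 0.2}, {"slide": [0, 0, 0], "delta_rot": [0, 0, 0], "fingers": 0.2}, {"slide": [0, 0, 0], "delta_rot": [0, 0, 0], "fingers": 0.2}, {"slide": [0, 0, 0], "delta_rot": [0, 0, 0], "fingers": 0.2}, {"slide": [0, 0, -0.2], "delta_rot": [0, 0, 0], "fingers": 0.2}, {"slide": [0, 0, -0.3], "delta_rot": [0, 0, 0], "fingers": 0.2}, {"slide": [0, 0, 0], "delta_rot": [0, 0, 0], "fingers": 0.2}])

```text
time_s: 7.25
tcp_pos: [0.6272, 0.1786, 0.3136]
eef_rot: [-179.7, -0.2, -32.0]
contact_force: [0.1, -0.6, 0.1]
gripper_width: 0.0527
gripper_force: 0.0
```

```bash
python3 - <<'E'
from h import *
to([.404,-.224,.20])
t=cap("top"); s=cap("side")
a=t["image"][170:260,220:400]; b=s["image"][180:300,210:330]
cv2.imwrite("pics/c2.png",np.vstack([cv2.resize(a,(600,300),interpolation=cv2.INTER_CUBIC),np.pad(cv2.resize(b,(300,300),interpolation=cv2.INTER_CUBIC),((0,0),(0,300),(0,0)))]))
# white canister mask, lids
for n,c in(("T",t),("S",s)):
    h=cv2.cvtColor(c["image"],cv2.COLOR_BGR2HSV); m=((h[...,1]<60)&(h[...,2]>130)).astype('u1')
    N,_,st,ce=cv2.connectedComponentsWithStats(m)
    for i in range(1,N):
        if 200<st[i,4]<5000: print(n,st[i],np.round(ce[i],1))
E
```

```text
tcp [0.6272 0.1786 0.3136] [-179.67   -0.24  -32.02] F [ 0.1 -0.6  0.1] w 0.05266847241607726 t 7.25
slide total to target [0.158 3.069 0.74 ]
T [396 146  41  34 882] [414.9 163.3]
T [ 255  193   37   37 1051] [273.2 211.5]
T [ 317  221   42   41 1314] [337.3 240.9]
S [133  79 107  39 316] [185.2  97.7]
S [ 249  271   43   37 1013] [270.1 289.4]
S [378 282  32  28 203] [393.2 298. ]
```

View pics/c2.png

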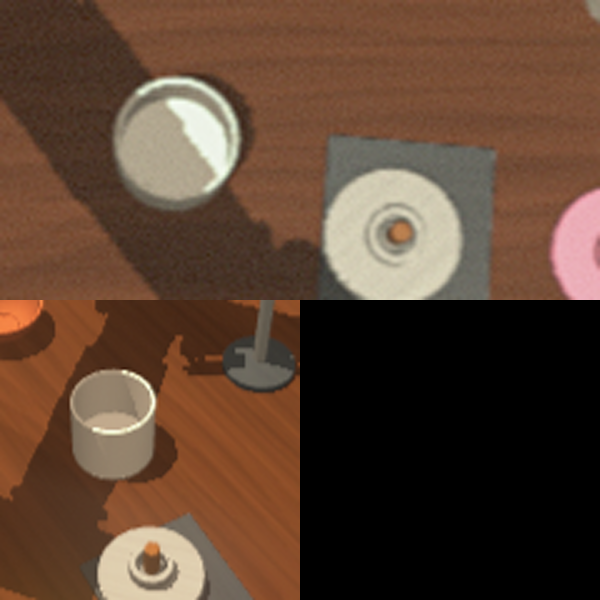

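The canister is now unobstructed: rim at about (177,141) in the top crop and (113,102) in the side crop. The lids and knob are undisturbed on the slab. Next is a wrist look from between the two.

play_rows(rows=[{"slide": [-0.09, 0.35, 0], "delta_rot": [0, 0, 0], "fingers": 0.2}, {"slide": [-0.09, 0.35, 0], "delta_rot": [0, 0, 0], "fingers": 0.2}, {"slide": [-0.09, 0.35, 0], "delta_rot": [0, 0, 0], "fingers": 0.2}, {"slide": [-0.09, 0.35, 0], "delta_rot": [0, 0, 0], "fingers": 0.2}, {"slide": [-0.09, 0.35, 0], "delta_rot": [0, 0, 0], "fingers": 0.2}, {"slide": [-0.09, 0.25, 0], "delta_rot": [0, 0, 0], "fingers": 0.2}, {"slide": [0, 0, 0], "delta_rot": [0, 0, 0], "fingers": 0.2}, {"slide": [0, 0, 0], "delta_rot": [0, 0, 0], "fingers": 0.2}])

```text
time_s: 8.35
tcp_pos: [0.3977, -0.0332, 0.3087]
eef_rot: [180.0, 0.0, -32.0]
contact_force: [0.5, -0.1, -1.0]
gripper_width: 0.0523
gripper_force: 0.0
```

```bash
python3 - <<'E'
from h import *
to([.404,-.224,.20])
t=cap("top"); s=cap("side"); w=cap("wrist"); cv2.imwrite("pics/w2.png",w["image"])
print(onz(t,273.1,212,.09),onz(s,255.2,220.8,.09))
print(proj(w,[.484,-.037,.09]),proj(w,[.404,-.224,.076]))
h=cv2.cvtColor(w["image"],cv2.COLOR_BGR2HSV)
print(np.round(-w["R"].T@w["t"],3))
E
```

```text
tcp [ 0.3977 -0.0332  0.3087] [ 1.7999e+02  2.0000e-02 -3.2040e+01] F [ 0.5 -0.1 -1. ] w 0.05231528724830408 t 8.35
slide total to target [0.711 1.056 0.724]
[ 0.48652151 -0.03515403  0.09      ] [ 0.48760608 -0.03838194  0.09      ]
(np.float64(225.86162773826703), np.float64(103.2461484413909)) (np.float64(384.0509933045241), np.float64(77.68807901329424))
[ 0.463 -0.073  0.492]
```

View pics/w2.png

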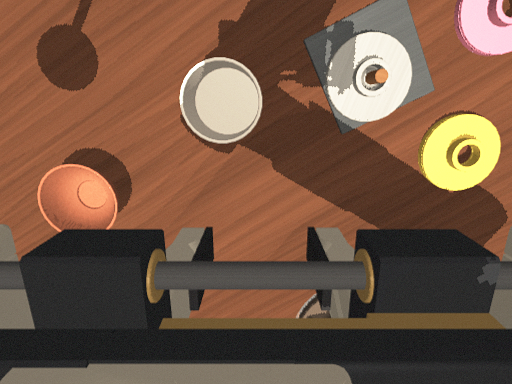

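The wrist view shows the canister rim spanning (179–263, 57–143) and the knob's tip at about (382,75).

```bash
python3 - <<'E'
from h import *
w=cap("wrist"); im=w["image"]; h=cv2.cvtColor(im,cv2.COLOR_BGR2HSV)
m=((h[...,1]<80)&(h[...,2]>110)).astype('u1'); m[225:]=0
N,L,st,ce=cv2.connectedComponentsWithStats(m)
for i in range(1,N):
    if st[i,4]>1500:
        c=cv2.convexHull(cv2.findContours((L==i).astype('u1'),0,1)[0][0]); e=cv2.fitEllipse(c); print(st[i],e,"rim",onz(w,*e[0],.09),"plate",onz(w,*e[0],.042))
print("p1",onz(w,221,100,.09), "edges",[onz(w,u,v,.09)[:2].round(4) for u,v in((179,100),(263,100),(221,57),(221,143))])
m=((h[...,0]<18)&(h[...,1]>130)&(h[...,2]>80)).astype('u1')[60:95,360:395]
N,L,st,ce=cv2.connectedComponentsWithStats(m); print(st,ce+[360,60])
print("knobtop",onz(w,382,75,.076))
E
```

```text
[ 323    0  112  128 8900] ((380.6878967285156, 63.700462341308594), (112.3460693359375, 133.36793518066406), 37.39257049560547) rim [ 0.42267012 -0.22235183  0.09      ] plate [ 0.41789869 -0.24018897  0.042     ]
[ 461    0   51   54 1853] ((486.1863098144531, 26.019577026367188), (44.9625129699707, 66.35554504394531), 140.5522918701172) rim [ 0.39414727 -0.34592813  0.09      ] plate [ 0.38596825 -0.37852879  0.042     ]
[ 179   57   84   87 5660] ((220.60076904296875, 99.82953643798828), (82.49332427978516, 87.1097183227539), 161.12705993652344) rim [ 0.49090296 -0.03366992  0.09      ] plate [ 0.49428323 -0.02896545  0.042     ]
p1 [ 0.49046801 -0.03397976  0.09      ] edges [array([0.5184, 0.0107]), array([ 0.4626, -0.0786]), array([ 0.5318, -0.0618]), array([ 0.446 , -0.0039])]
[[   0    0   35   35 1006]
 [   6    9   22   15  217]
 [  13   11    1    1    1]
 [  10   12    1    1    1]] [[376.85188867  77.09145129]
 [377.73732719  76.62672811]
 [373.          71.        ]
 [370.          72.        ]]
knobtop [ 0.40830623 -0.22315383  0.076     ]
```

play_rows(rows=[{"slide": [0.18, 0.26, 0], "delta_rot": [0, 0, 0], "fingers": 0.2}, {"slide": [0.18, 0.26, 0], "delta_rot": [0, 0, 0], "fingers": 0.2}, {"slide": [0.18, 0.26, 0], "delta_rot": [0, 0, 0], "fingers": 0.2}, {"slide": [0.175, 0.26, 0], "delta_rot": [0, 0, 0], "fingers": 0.2}, {"slide": [0, 0, 0.4], "delta_rot": [0, 0, 0], "fingers": 0.2}, {"slide": [0, 0, 0.4], "delta_rot": [0, 0, 0], "fingers": 0.2}, {"slide": [0, 0, 0.4], "delta_rot": [0, 0, 0], "fingers": 0.2}, {"slide": [0, 0, 0], "delta_rot": [0, 0, 0], "fingers": 0.2}])

```text
time_s: 9.55
tcp_pos: [0.4028, -0.2217, 0.1253]
eef_rot: [179.8, 0.5, -32.0]
contact_force: [0.7, -0.1, 0.5]
gripper_width: 0.0524
gripper_force: 0.0
```

```bash
python3 - <<'E'
from h import *
to([.406,-.222,.0515])
w=cap("wrist"); s=cap("side")
a=cv2.resize(w["image"],(600,450)); b=cv2.resize(s["image"][230:320,220:340],(600,450))
cv2.imwrite("pics/w3.png",cv2.resize(np.hstack([a,b]),(800,300)))
E
```

```text
tcp [ 0.4028 -0.2217  0.1253] [179.77   0.52 -32.05] F [ 0.7 -0.1  0.5] w 0.05238901473411065 t 9.55
slide total to target [ 0.024 -0.011  0.492]
```

View pics/w3.png

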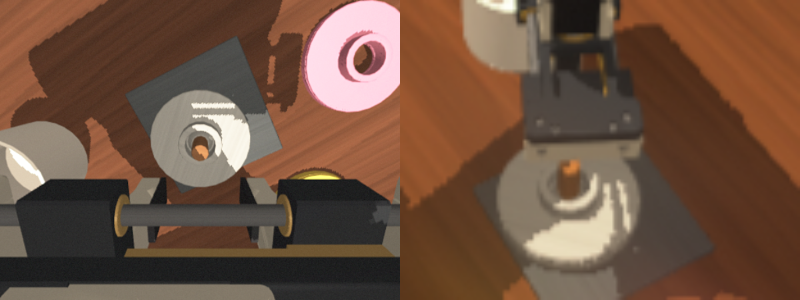

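```bash
python3 - <<'E'
from h import *
w=cap("wrist"); h=cv2.cvtColor(w["image"],cv2.COLOR_BGR2HSV)
m=((h[...,0]<18)&(h[...,1]>130)&(h[...,2]>110)).astype('u1')[170:210,240:275]
N,L,st,ce=cv2.connectedComponentsWithStats(m); print(st[1:],ce[1:]+[240,170])
for z in (.048,.062,.076): print(z,proj(w,[.406,-.222,z]),proj(w,[.403,-.222,z]))
hi=cv2.resize(w["image"][165:215,225:290],(650,500),interpolation=cv2.INTER_CUBIC); cv2.imwrite("pics/w3c.png",hi)
E
```

```text
[[  8  19  21  20 320]] [[257.946875 198.871875]]
0.048 (np.float64(259.29594999691744), np.float64(191.86576703879473)) (np.float64(261.05377690724094), np.float64(194.56954721838432))
0.062 (np.float64(259.2983874246236), np.float64(196.41460079700803)) (np.float64(261.1457457660804), np.float64(199.24383811242993))
0.076 (np.float64(259.30108723396614), np.float64(201.45310259408916)) (np.float64(261.24758666557204), np.float64(204.41987264349058))
```

View pics/w3c.png

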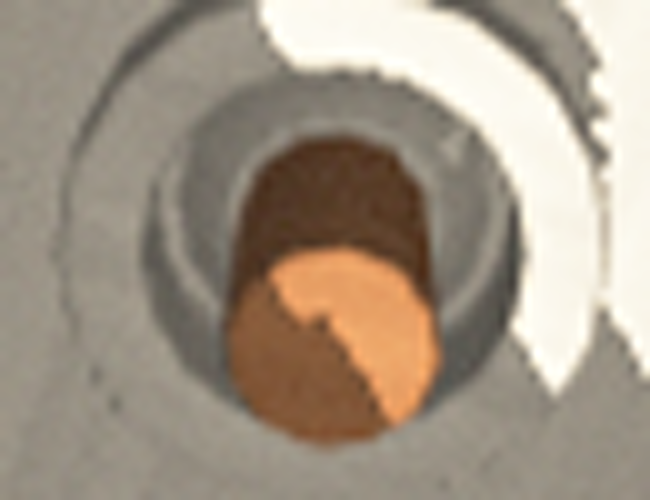

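The crop shows the knob's top centred at raw (258.3,199.5), within 2 px (about 2 mm) of the estimate. I descend and grip.

play_rows(rows=[{"slide": [0.03, -0.01, 0.12], "delta_rot": [0, 0, 0], "fingers": 0.2}, {"slide": [0, 0, 0.12], "delta_rot": [0, 0, 0], "fingers": 0.2}, {"slide": [0, 0, 0.12], "delta_rot": [0, 0, 0], "fingers": 0.2}, {"slide": [0, 0, 0.11], "delta_rot": [0, 0, 0], "fingers": 0.2}, {"slide": [0, 0, 0], "delta_rot": [0, 0, 0], "fingers": 0.2}, {"slide": [0, 0, 0], "delta_rot": [0, 0, 0], "fingers": 0.2}])

```text
time_s: 10.45
tcp_pos: [0.4123, -0.2236, 0.0605]
eef_rot: [-179.9, -0.2, -32.0]
contact_force: [-0.4, -0.7, -0.3]
gripper_width: 0.0527
gripper_force: 0.0
```

```bash
python3 - <<'E'
from h import *
to([.407,-.2225,.051])
E
```

```text
tcp [ 0.4123 -0.2236  0.0605] [-1.7994e+02 -1.7000e-01 -3.1990e+01] F [-0.4 -0.7 -0.3] w 0.05268843542368744 t 10.45
slide total to target [-0.034  0.013  0.063]
```

play_rows(rows=[{"slide": [-0.03, 0.01, 0.03], "delta_rot": [0, 0, 0], "fingers": 0.2}, {"slide": [0, 0, 0.03], "delta_rot": [0, 0, 0], "fingers": 0.2}, {"slide": [0, 0, 0], "delta_rot": [0, 0, 0], "fingers": 0.2}, {"slide": [0, 0, 0], "delta_rot": [0, 0, 0], "fingers": -1}, {"slide": [0, 0, 0], "delta_rot": [0, 0, 0], "fingers": -1}, {"slide": [0, 0, 0], "delta_rot": [0, 0, 0], "fingers": -1}, {"slide": [0, 0, 0], "delta_rot": [0, 0, 0], "fingers": -1}, {"slide": [0, 0, 0], "delta_rot": [0, 0, 0], "fingers": -1}], squeeze=30)

```text
time_s: 11.45
tcp_pos: [0.4063, -0.2222, 0.0496]
eef_rot: [-180.0, -0.0, -32.0]
contact_force: [1.7, 1.0, -0.5]
gripper_width: 0.015
gripper_force: 30.0
```

play_rows(rows=[{"slide": [0, 0, 0], "delta_rot": [0, 0, 0], "fingers": -1}, {"slide": [0, 0, 0], "delta_rot": [0, 0, 0], "fingers": -1}, {"slide": [0, 0, 0], "delta_rot": [0, 0, 0], "fingers": -1}])

```text
time_s: 11.82
tcp_pos: [0.4061, -0.2223, 0.0496]
eef_rot: [-180.0, -0.0, -32.0]
contact_force: [2.0, 1.3, -0.4]
gripper_width: 0.015
gripper_force: 30.0
```

```bash
python3 - <<'E'
from h import *
to([.407,-.2225,.051])
print(r.get_state()['gripper_force'])
E
```

```text
tcp [ 0.4061 -0.2223  0.0496] [-1.7999e+02 -1.0000e-02 -3.2020e+01] F [ 2.   1.3 -0.4] w 0.015045229012696353 t 11.825
slide total to target [ 0.006 -0.002 -0.009]
30.001477003097534
```

Gripped. Lifting.

play_rows(rows=[{"slide": [0, 0, -0.05], "delta_rot": [0, 0, 0], "fingers": -1}, {"slide": [0, 0, -0.1], "delta_rot": [0, 0, 0], "fingers": -1}, {"slide": [0, 0, -0.15], "delta_rot": [0, 0, 0], "fingers": -1}, {"slide": [0, 0, -0.2], "delta_rot": [0, 0, 0], "fingers": -1}, {"slide": [0, 0, -0.2], "delta_rot": [0, 0, 0], "fingers": -1}, {"slide": [0, 0, -0.15], "delta_rot": [0, 0, 0], "fingers": -1}, {"slide": [0, 0, -0.05], "delta_rot": [0, 0, 0], "fingers": -1}, {"slide": [0, 0, 0], "delta_rot": [0, 0, 0], "fingers": -1}])

```text
time_s: 12.82
tcp_pos: [0.4055, -0.2222, 0.1843]
eef_rot: [-180.0, 0.0, -32.0]
contact_force: [0.3, -0.6, -4.8]
gripper_width: 0.0151
gripper_force: 30.0
```

play_rows(rows=[{"slide": [-0.01, -0.1, 0], "delta_rot": [0, 0, 0], "fingers": -1}, {"slide": [-0.03, -0.2, 0], "delta_rot": [0, 0, 0], "fingers": -1}, {"slide": [-0.04, -0.25, 0], "delta_rot": [0, 0, 0], "fingers": -1}, {"slide": [-0.04, -0.25, 0], "delta_rot": [0, 0, 0], "fingers": -1}, {"slide": [-0.04, -0.25, 0], "delta_rot": [0, 0, 0], "fingers": -1}, {"slide": [-0.02, -0.2, 0], "delta_rot": [0, 0, 0], "fingers": -1}, {"slide": [-0.01, -0.1, 0], "delta_rot": [0, 0, 0], "fingers": -1}, {"slide": [0, 0, 0], "delta_rot": [0, 0, 0], "fingers": -1}])

```text
time_s: 13.82
tcp_pos: [0.4891, -0.0345, 0.1837]
eef_rot: [179.9, 0.1, -31.9]
contact_force: [0.2, 0.4, -4.2]
gripper_width: 0.0151
gripper_force: 30.0
```

```bash
python3 - <<'E'
from h import *
to([.489,-.0355,.125])
w=cap("wrist"); s=cap("side"); t=cap("top")
cv2.imwrite("pics/w4.png",np.hstack([cv2.resize(w["image"],(400,300)),cv2.resize(s["image"][160:280,190:350],(400,300),interpolation=cv2.INTER_CUBIC)]))
E
```

```text
tcp [ 0.4891 -0.0345  0.1837] [ 1.7993e+02  7.0000e-02 -3.1950e+01] F [ 0.2  0.4 -4.2] w 0.015052361602516363 t 13.825
slide total to target [0.004 0.005 0.391]
```

View pics/w4.png

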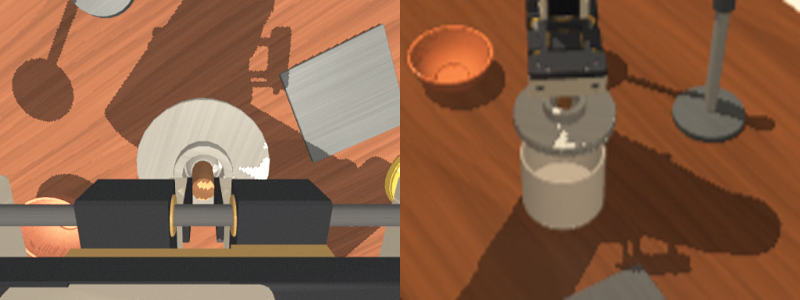

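The slab is empty and both lids hang together (4.4 N). In the side view the lid centre (565) lines up over the canister (521–606). I lower slowly.

play_rows(rows=[{"slide": [0.004, 0.005, 0.07], "delta_rot": [0, 0, 0], "fingers": -1}, {"slide": [0, 0, 0.07], "delta_rot": [0, 0, 0], "fingers": -1}, {"slide": [0, 0, 0.06], "delta_rot": [0, 0, 0], "fingers": -1}, {"slide": [0, 0, 0.06], "delta_rot": [0, 0, 0], "fingers": -1}, {"slide": [0, 0, 0.05], "delta_rot": [0, 0, 0], "fingers": -1}, {"slide": [0, 0, 0.03], "delta_rot": [0, 0, 0], "fingers": -1}, {"slide": [0, 0, 0], "delta_rot": [0, 0, 0], "fingers": -1}])

```text
time_s: 14.85
tcp_pos: [0.4892, -0.0365, 0.1333]
eef_rot: [180.0, 0.0, -32.0]
contact_force: [-0.4, 0.4, -3.2]
gripper_width: 0.0149
gripper_force: 30.0
```

```bash
python3 - <<'E'
from h import *
to([.489,-.0355,.1196])
E
```

```text
tcp [ 0.4892 -0.0365  0.1333] [ 1.7998e+02  2.0000e-02 -3.2020e+01] F [-0.4  0.4 -3.2] w 0.014892963387688448 t 14.85
slide total to target [-0.004 -0.005  0.091]
```

play_rows(rows=[{"slide": [0, 0, 0.015], "delta_rot": [0, 0, 0], "fingers": -1}, {"slide": [0, 0, 0.015], "delta_rot": [0, 0, 0], "fingers": -1}, {"slide": [0, 0, 0.015], "delta_rot": [0, 0, 0], "fingers": -1}, {"slide": [0, 0, 0], "delta_rot": [0, 0, 0], "fingers": -1}])

```text
time_s: 15.35
tcp_pos: [0.4898, -0.0359, 0.1274]
eef_rot: [-179.9, -0.0, -32.0]
contact_force: [-1.5, 3.6, 3.0]
gripper_width: 0.015
gripper_force: 30.0
```

play_rows(rows=[{"slide": [0, 0, 0.015], "delta_rot": [0, 0, 0], "fingers": -1}, {"slide": [0, 0, 0.015], "delta_rot": [0, 0, 0], "fingers": -1}, {"slide": [0, 0, 0], "delta_rot": [0, 0, 0], "fingers": -1}])

```text
time_s: 15.72
tcp_pos: [0.4907, -0.0354, 0.1243]
eef_rot: [-179.8, -0.1, -32.0]
contact_force: [-6.7, 8.8, 15.9]
gripper_width: 0.0149
gripper_force: 30.3
```

It touches early, with a side force towards (−x, +y), so the lid is riding the rim on the other side. I back up 5 mm, shift about 3.5 mm that way, and measure.

play_rows(rows=[{"slide": [0, 0, -0.035], "delta_rot": [0, 0, 0], "fingers": -1}, {"slide": [0, 0, -0.035], "delta_rot": [0, 0, 0], "fingers": -1}, {"slide": [0, 0, 0], "delta_rot": [0, 0, 0], "fingers": -1}])

```text
time_s: 16.1
tcp_pos: [0.4893, -0.0366, 0.1328]
eef_rot: [180.0, -0.0, -32.0]
contact_force: [0.4, -0.8, -4.0]
gripper_width: 0.0153
gripper_force: 30.0
```

```bash
python3 - <<'E'
from h import *
to([.4868,-.033,.133])
s=cap("side")
im=cv2.resize(s["image"][185:255,220:290],(600,600),interpolation=cv2.INTER_CUBIC); cv2.imwrite("pics/s5.png",im)
E
```

```text
tcp [ 0.4893 -0.0366  0.1328] [ 1.800e+02 -1.000e-02 -3.203e+01] F [ 0.4 -0.8 -4. ] w 0.015342351006903291 t 16.1
slide total to target [-0.027 -0.012 -0.001]
```

View pics/s5.png

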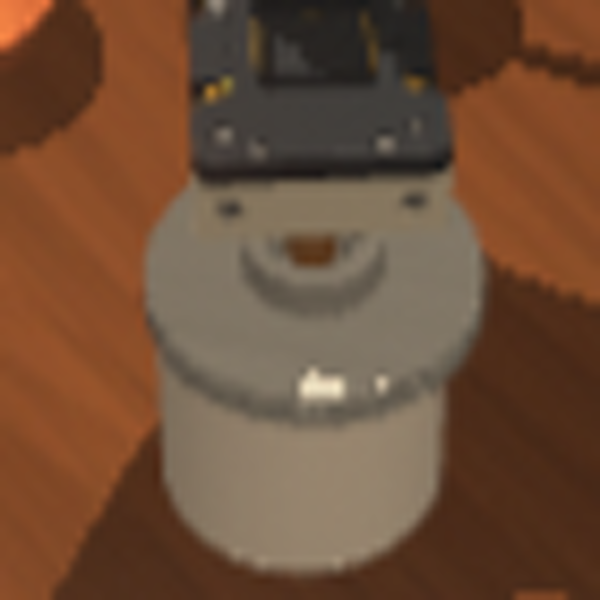

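The side crop shows the lid centred at column 315 against about 301 for the canister. That is about 5 mm too far along image-right (+x, −y), which agrees with the contact force. I correct and lower again.

play_rows(rows=[{"slide": [-0.033, -0.006, 0], "delta_rot": [0, 0, 0], "fingers": -1}, {"slide": [0, 0, 0], "delta_rot": [0, 0, 0], "fingers": -1}, {"slide": [0, 0, 0.02], "delta_rot": [0, 0, 0], "fingers": -1}, {"slide": [0, 0, 0.015], "delta_rot": [0, 0, 0], "fingers": -1}, {"slide": [0, 0, 0.015], "delta_rot": [0, 0, 0], "fingers": -1}, {"slide": [0, 0, 0], "delta_rot": [0, 0, 0], "fingers": -1}])

```text
time_s: 16.9
tcp_pos: [0.4861, -0.033, 0.1254]
eef_rot: [-180.0, -0.0, -32.0]
contact_force: [1.1, 1.1, -1.5]
gripper_width: 0.0149
gripper_force: 30.0
```

play_rows(rows=[{"slide": [0, 0, 0.01], "delta_rot": [0, 0, 0], "fingers": -1}, {"slide": [0, 0, 0.01], "delta_rot": [0, 0, 0], "fingers": -1}, {"slide": [0, 0, 0], "delta_rot": [0, 0, 0], "fingers": -1}])

```text
time_s: 17.27
tcp_pos: [0.4875, -0.0326, 0.1234]
eef_rot: [-179.9, -0.2, -32.0]
contact_force: [4.6, 2.2, 4.6]
gripper_width: 0.0149
gripper_force: 30.1
```

play_rows(rows=[{"slide": [0.006, -0.01, 0], "delta_rot": [0, 0, 0], "fingers": -1}, {"slide": [0, 0, 0], "delta_rot": [0, 0, 0], "fingers": -1}, {"slide": [0, 0, 0.01], "delta_rot": [0, 0, 0], "fingers": -1}, {"slide": [0, 0, 0], "delta_rot": [0, 0, 0], "fingers": -1}])

```text
time_s: 17.77
tcp_pos: [0.486, -0.0326, 0.12]
eef_rot: [179.9, 0.1, -32.0]
contact_force: [-0.4, -0.4, -4.7]
gripper_width: 0.0145
gripper_force: 30.0
```

It slid in. I continue gently until seated.

play_rows(rows=[{"slide": [0, 0, 0.008], "delta_rot": [0, 0, 0], "fingers": -1}, {"slide": [0, 0, 0], "delta_rot": [0, 0, 0], "fingers": -1}, {"slide": [0, 0, 0], "delta_rot": [0, 0, 0], "fingers": -1}])

```text
time_s: 18.15
tcp_pos: [0.487, -0.0323, 0.1195]
eef_rot: [180.0, 0.0, -32.0]
contact_force: [0.1, 0.8, -4.4]
gripper_width: 0.0148
gripper_force: 30.0
```

play_rows(rows=[{"slide": [0, 0, 0.006], "delta_rot": [0, 0, 0], "fingers": -1}, {"slide": [0, 0, 0], "delta_rot": [0, 0, 0], "fingers": -1}, {"slide": [0, 0, 0], "delta_rot": [0, 0, 0], "fingers": -1}])

```text
time_s: 18.52
tcp_pos: [0.4872, -0.0323, 0.1192]
eef_rot: [-180.0, -0.0, -32.0]
contact_force: [-3.4, 1.6, 5.0]
gripper_width: 0.0148
gripper_force: 30.0
```

play_rows(rows=[{"slide": [0, 0, 0], "delta_rot": [0, 0, 0], "fingers": 0.2}, {"slide": [0, 0, 0], "delta_rot": [0, 0, 0], "fingers": 0.2}, {"slide": [0, 0, 0], "delta_rot": [0, 0, 0], "fingers": 0.2}, {"slide": [0, 0, 0], "delta_rot": [0, 0, 0], "fingers": 0.2}, {"slide": [0, 0, -0.15], "delta_rot": [0, 0, 0], "fingers": 0.2}, {"slide": [0, 0, -0.2], "delta_rot": [0, 0, 0], "fingers": 0.2}, {"slide": [0, 0, -0.2], "delta_rot": [0, 0, 0], "fingers": 0.2}, {"slide": [-0.35, 0, -0.2], "delta_rot": [0, 0, 0], "fingers": 1}])

```text
time_s: 19.52
tcp_pos: [0.4438, -0.0047, 0.2316]
eef_rot: [179.9, 0.0, -32.2]
contact_force: [0.5, 1.7, 0.4]
gripper_width: 0.0579
gripper_force: 0.0
```

play_rows(rows=[{"slide": [-0.2, 0, -0.2], "delta_rot": [0, 0, 0], "fingers": 1}, {"slide": [0, 0, -0.2], "delta_rot": [0, 0, 0], "fingers": 1}, {"slide": [0, 0, 0], "delta_rot": [0, 0, 0], "fingers": 1}, {"slide": [0, 0, 0], "delta_rot": [0, 0, 0], "fingers": 1}])

```text
time_s: 20.02
tcp_pos: [0.4169, 0.0115, 0.2907]
eef_rot: [180.0, 0.0, -32.0]
contact_force: [0.4, 0.2, -0.5]
gripper_width: 0.0869
gripper_force: 0.0
```

```bash
python3 - <<'E'
from h import *
to([.487,-.0325,.20])
for n,X in(("wrist",0),("side",0),("top",0)):
    c=cap(n); u0,v0=proj(c,[.487,-.0325,.140]); h=cv2.cvtColor(c["image"],cv2.COLOR_BGR2HSV)
    m=((h[...,0]<20)&(h[...,1]>90)).astype('u1'); N,L,st,ce=cv2.connectedComponentsWithStats(m)
    i=[j for j in range(1,N) if 8<st[j,4]<1500 and np.hypot(*(ce[j]-[u0,v0]))<25]
    print(n,"pred top .146",np.round(proj(c,[.487,-.0325,.146]),1),"bot .118",np.round(proj(c,[.487,-.0325,.118]),1),[(st[j].tolist(),ce[j].round(1).tolist()) for j in i])
    m=((h[...,1]<80)&(h[...,2]>75)).astype('u1'); N,L,st,ce=cv2.connectedComponentsWithStats(m)
    l=L[int(v0)-8:int(v0)+30,int(u0)-25:int(u0)+25]; b=np.bincount(l[l>0]).argmax() if (l>0).any() else 0
    print("  lid",st[b],ce[b], "plate pred L/R/near",[np.round(proj(c,[.487+.06*a,-.0325+.06*b_,.100]),1).tolist() for a,b_ in((.818,-.576),(-.818,.576),(0,1),(0,-1),(1,0),(-1,0))])
    if n!="top": print(c["image"].shape)
    cv2.imwrite(f"pics/x_{n}.png",c["image"])
E
```

```text
tcp [0.4169 0.0115 0.2907] [ 1.7999e+02  3.0000e-02 -3.2030e+01] F [ 0.4  0.2 -0.5] w 0.08692571487042534 t 20.025
slide total to target [0.552 0.001 0.604]
wrist pred top .146 [259.5  95.6] bot .118 [259.5  96.2] [([251, 86, 18, 17, 231], [259.6, 93.9])]
  lid [ 210   38  103  109 8542] [260.58440646  91.77768672] plate pred L/R/near [[262.4, 39.9], [256.8, 148.0], [216.8, 124.4], [304.3, 67.1], [231.0, 48.8], [285.8, 140.5]]
(384, 512, 3)
side pred top .146 [253.8 207. ] bot .118 [253.8 213.5] []
  lid [ 236  205   39   46 1343] [254.7743857  227.68726731] plate pred L/R/near [[273.8, 217.4], [234.0, 217.6], [242.8, 205.8], [265.6, 229.9], [269.8, 209.1], [237.3, 226.2]]
(384, 512, 3)
top pred top .146 [272.8 208.8] bot .118 [272.5 210.4] [([281, 226, 7, 5, 9], [284.0, 228.3])]
  lid [ 182  162  114   85 3266] [252.64696877 203.07685242] plate pred L/R/near [[284.1, 193.9], [260.3, 229.0], [250.9, 211.7], [293.7, 211.0], [271.8, 190.3], [272.8, 232.7]]
```

```bash
python3 - <<'E'
from h import *
w=cap("wrist"); h=cv2.cvtColor(w["image"],cv2.COLOR_BGR2HSV)
m=((h[...,1]<80)&(h[...,2]>75)).astype('u1'); N,L,st,ce=cv2.connectedComponentsWithStats(m)
b=L[110,240]; print(st[b]); c=cv2.convexHull(cv2.findContours((L==b).astype('u1'),0,1)[0][0]); e=cv2.fitEllipse(c); print(e,onz(w,*e[0],.100),"knob",onz(w,259.6,93.9,.146))
R=Ro.from_euler('xyz',r.get_state()['eef_rot'],degrees=True).as_matrix()
print("tool-frame plate-knob mm",(R.T@(onz(w,*e[0],.1)-onz(w,259.6,93.9,.146))*1e3).round(1))
# canister walls in side view, before and after, rows below the lid
s0=cv2.imread("pics/side0_raw.png"); s1=cap("side")["image"]
for im in(s0,s1):
    hh=cv2.cvtColor(im,cv2.COLOR_BGR2HSV)[230:250,225:290,1].astype(float).mean(0)
    g=np.gradient(cv2.GaussianBlur(hh[None],(5,1),0)[0]); print("wall cols",225+g[:32].argmin(),225+32+g[32:].argmax(), np.round(g[[g[:32].argmin()-1,g[:32].argmin(),g[:32].argmin()+1]],1), np.round(g[32:][[g[32:].argmax()-1,g[32:].argmax(),g[32:].argmax()+1]],1))
    col=cv2.cvtColor(im,cv2.COLOR_BGR2HSV)[235:262,250:260,1].astype(float).mean(1); print("bottom row",235+np.gradient(col).argmax())
E
```

```text
[ 209   38  103  109 8571]
((260.08978271484375, 91.81676483154297), (103.20559692382812, 108.49494171142578), 0.6259083151817322) [ 0.49064048 -0.03637697  0.1       ] knob [ 0.48805361 -0.03399393  0.146     ]
tool-frame plate-knob mm [ 3.5  0.6 46. ]
wall cols 239 271 [-22.2 -23.2 -16.2] [16.9 22.  18.8]
bottom row 251
wall cols 239 271 [-21.4 -22.2 -15.5] [18.  23.  19.5]
bottom row 251
```

The canister has not moved (walls at columns 239/271 and bottom row 251, before and after). The knob and lid are concentric to about 1 mm once the perspective shift is allowed for. I go down over the collar with the fingers open.

play_rows(rows=[{"slide": [0.19, 0, 0], "delta_rot": [0, 0, 0], "fingers": 1}, {"slide": [0.19, 0, 0], "delta_rot": [0, 0, 0], "fingers": 1}, {"slide": [0.175, 0.004, 0], "delta_rot": [0, 0, 0], "fingers": 1}, {"slide": [0, 0, 0.3], "delta_rot": [0, 0, 0], "fingers": 1}, {"slide": [0, 0, 0.3], "delta_rot": [0, 0, 0], "fingers": 1}, {"slide": [0, 0, 0.3], "delta_rot": [0, 0, 0], "fingers": 1}, {"slide": [0, 0, 0.15], "delta_rot": [0, 0, 0], "fingers": 1}, {"slide": [0, 0, 0], "delta_rot": [0, 0, 0], "fingers": 1}])

```text
time_s: 21.28
tcp_pos: [0.4861, -0.0337, 0.1318]
eef_rot: [179.8, 0.2, -32.0]
contact_force: [0.5, -1.0, 1.9]
gripper_width: 0.0875
gripper_force: 0.0
```

play_rows(rows=[{"slide": [0, 0, 0], "delta_rot": [0, 0, 0], "fingers": 1}, {"slide": [0, 0, 0], "delta_rot": [0, 0, 0], "fingers": 1}])

```text
time_s: 21.52
tcp_pos: [0.4883, -0.033, 0.1349]
eef_rot: [-179.9, -0.1, -32.0]
contact_force: [-0.2, -0.4, 1.0]
gripper_width: 0.0873
gripper_force: 0.0
```

```bash
python3 - <<'E'
from h import *
to([.4875,-.033,.104])
E
```

```text
tcp [ 0.4883 -0.033   0.1349] [-1.7991e+02 -9.0000e-02 -3.2020e+01] F [-0.2 -0.4  1. ] w 0.08732837815785865 t 21.525
slide total to target [-0.005  0.003  0.206]
```

play_rows(rows=[{"slide": [0, 0, 0.1], "delta_rot": [0, 0, 0], "fingers": 1}, {"slide": [0, 0, 0.06], "delta_rot": [0, 0, 0], "fingers": 1}, {"slide": [0, 0, 0.04], "delta_rot": [0, 0, 0], "fingers": 1}, {"slide": [0, 0, 0], "delta_rot": [0, 0, 0], "fingers": 1}, {"slide": [0, 0, 0], "delta_rot": [0, 0, 0], "fingers": 1}])

```text
time_s: 22.15
tcp_pos: [0.4877, -0.0332, 0.1039]
eef_rot: [-180.0, -0.0, -32.0]
contact_force: [0.1, -0.1, 0.6]
gripper_width: 0.0877
gripper_force: 0.0
```

play_rows(rows=[{"slide": [0, 0, 0], "delta_rot": [0, 0, 0], "fingers": -1}, {"slide": [0, 0, 0], "delta_rot": [0, 0, 0], "fingers": -1}, {"slide": [0, 0, 0], "delta_rot": [0, 0, 0], "fingers": -1}, {"slide": [0, 0, 0], "delta_rot": [0, 0, 0], "fingers": -1}, {"slide": [0, 0, 0], "delta_rot": [0, 0, 0], "fingers": -1}, {"slide": [0, 0, 0], "delta_rot": [0, 0, 0], "fingers": -1}], squeeze=8)

```text
time_s: 22.9
tcp_pos: [0.4875, -0.0332, 0.1037]
eef_rot: [-180.0, -0.0, -32.0]
contact_force: [0.5, 0.6, -0.4]
gripper_width: 0.0331
gripper_force: 0.0
```

The width reads 33 mm, which is less than the 50 mm collar, with no pad force. I check before going on.

play_rows(rows=[{"slide": [0, 0, 0], "delta_rot": [0, 0, 0], "fingers": -0.25}])

```text
time_s: 23.02
tcp_pos: [0.4875, -0.0331, 0.1037]
eef_rot: [-180.0, 0.0, -32.0]
contact_force: [0.1, -0.1, 0.5]
gripper_width: 0.033
gripper_force: 0.0
```

```bash
python3 - <<'E'
from h import *
to(None); s=r.get_state(); print(s['gripper_force'],s['moment'])
for n in("wrist","side","top"):
    c=cap(n); 
    if n=="wrist":
        print([(z,np.round(proj(c,[.4875,-.033,z]),0).tolist()) for z in(.1,.118,.146)])
        # coarse maps: H,S,V on tool-y scan lines across the collar
        h=cv2.cvtColor(c["image"],cv2.COLOR_BGR2HSV)
        for v in range(150,300,12): print(v,[f"{a}/{b}/{d}" for a,b,d in h[v,140:372:12].tolist()])
E
```

```text
tcp [ 0.4875 -0.0331  0.1037] [-180.      0.    -32.03] F [ 0.1 -0.1  0.5] w 0.032992775448680345 t 23.025
0.0 [ 0.01589729  0.04609573 -0.03380478]
[(0.1, [259.0, 224.0]), (0.118, [259.0, 235.0]), (0.146, [259.0, 258.0])]
150 ['9/138/126', '10/128/129', '11/143/123', '10/138/120', '9/142/126', '11/84/128', '20/33/215', '21/33/214', '23/32/220', '21/30/222', '23/30/221', '20/29/223', '22/30/221', '21/31/222', '24/29/222', '17/43/173', '11/138/120', '10/142/217', '10/146/213', '10/137/127']
162 ['11/133/121', '11/145/120', '12/138/120', '10/138/124', '12/83/135', '20/30/213', '22/35/220', '20/30/213', '21/32/218', '19/29/221', '21/31/215', '20/33/215', '20/27/224', '20/30/221', '19/31/220', '23/30/220', '22/32/186', '10/134/122', '10/144/225', '10/143/224']
174 ['10/134/116', '10/137/132', '10/135/123', '10/142/135', '19/34/218', '18/33/215', '20/32/213', '21/31/219', '17/30/218', '19/32/213', '21/31/219', '21/31/213', '21/36/221', '18/31/215', '19/34/212', '22/34/218', '22/29/222', '10/134/135', '9/136/126', '10/141/125']
186 ['10/140/124', '10/138/137', '10/134/137', '18/30/215', '2
[... 1871 characters left out ...]
9', '15/23/113', '14/24/117', '9/21/119', '17/20/115', '13/19/118', '15/18/115', '8/17/118', '21/22/115', '15/26/117', '30/13/117', '17/134/203', '143/15/68', '150/7/69', '150/12/65']
282 ['130/12/66', '60/4/68', '120/8/68', '165/8/67', '19/134/169', '14/23/124', '15/20/127', '15/16/128', '22/23/124', '18/20/125', '17/18/128', '23/18/128', '18/20/128', '14/23/124', '15/24/128', '18/20/127', '18/134/168', '130/11/70', '140/11/71', '150/4/65']
294 ['50/24/65', '60/8/66', '15/8/67', '105/9/60', '18/135/178', '19/51/184', '19/39/112', '13/99/72', '20/33/211', '22/30/216', '20/32/210', '19/36/215', '18/32/209', '10/67/57', '19/46/160', '19/44/123', '18/138/201', '102/18/70', '50/11/69', '0/0/64']
```

```bash
python3 - <<'E'
from h import *
c=cap("wrist"); h=cv2.cvtColor(c["image"],cv2.COLOR_BGR2HSV)
R=Ro.from_euler('xyz',r.get_state()['eef_rot'],degrees=True).as_matrix(); p=np.array(r.get_state()['tcp_pos'])
for z in(.104,.118,.123,.132,.146):
    print(z,[np.round(proj(c,np.r_[(p+R@[0,y,0])[:2],z]),0).tolist() for y in(-.025,-.0165,0,.0165,.025)])
for v in range(190,266,4): print(v,"".join(("K" if (s_>85) else "#" if V<80 else "-" if s_>43 else "." if V>195 else "o") for _,s_,V in h[v,196:324].tolist()))
E
```

```text
0.104 [[220.0, 226.0], [233.0, 226.0], [259.0, 226.0], [285.0, 226.0], [298.0, 226.0]]
0.118 [[217.0, 235.0], [231.0, 235.0], [259.0, 235.0], [287.0, 235.0], [301.0, 235.0]]
0.123 [[216.0, 238.0], [231.0, 238.0], [259.0, 238.0], [287.0, 238.0], [302.0, 238.0]]
0.132 [[214.0, 245.0], [229.0, 245.0], [259.0, 245.0], [289.0, 245.0], [304.0, 245.0]]
0.146 [[210.0, 258.0], [227.0, 258.0], [259.0, 258.0], [291.0, 258.0], [308.0, 258.0]]
190 ..............................................oooooooooooooooooooooooooooooooooooo..............................................
194 .........................................oooooooooooooooooooooooooooooooooooooooooooooooo.......................................
198 ....................................oooooooooooo...................................ooooooooooo..................................
202 .................................oooooooo................................................oooooooo...............................
206 ...............................oooooo......................oo...o...o.........................ooooo.............................

[... 1161 characters left out ...]
o###########-----------------------
246 ----------------------o############.....oooooo-KKKKKKKKKKKKKKKKKKKKKKKKKKKKKKKKooooooooooo...o############----------------------
250 o--------------------o#############.......ooooKKKKKKKKKKKKKKKKKKKKKKKKKKKKKKKKK-oooooooo.....o#############--------------------o
254 K-------------------###############..........-KKKKKKKKKKKKKKKKKKKKKKKKKKKKKKKKKKoo...........o##############-------------------K
258 KK-----------------################...........-KKKKKKKKKKKKKKKKKKKKKKKKKKKKKKKKK-............o###############o-----------------K
262 o#####o####o######oooooo#o#oooo#oo#######################################################o####oooooooo#oo#ooo#####oo############
```

```bash
python3 - <<'E'
from h import *
c=cap("wrist"); s=r.get_state(); R=Ro.from_euler('xyz',s['eef_rot'],degrees=True).as_matrix(); p=np.array(s['tcp_pos'])
for z in np.arange(.1,.135,.004): print(round(z,3),[np.round(proj(c,np.r_[(p+R@[x,.0165,0])[:2],z]),1).tolist() for x in(.0095,0,-.0095)])
E
```

```text
0.1 [[284.7, 209.7], [284.4, 223.4], [284.0, 236.8]]
0.104 [[285.2, 211.8], [284.8, 225.8], [284.5, 239.3]]
0.108 [[285.7, 214.0], [285.4, 228.2], [285.0, 242.0]]
0.112 [[286.3, 216.3], [285.9, 230.8], [285.5, 244.8]]
0.116 [[286.8, 218.7], [286.4, 233.4], [286.0, 247.7]]
0.12 [[287.4, 221.2], [287.0, 236.2], [286.6, 250.7]]
0.124 [[288.0, 223.8], [287.6, 239.1], [287.2, 253.9]]
0.128 [[288.6, 226.5], [288.2, 242.1], [287.8, 257.2]]
0.132 [[289.3, 229.3], [288.8, 245.2], [288.4, 260.6]]
```

Measured in the image, the pads really are at 33 mm, so the finger tips retract when open and are still above the collar top. I set the opening to about 60 mm and creep down, watching the force.

play_rows(rows=[{"slide": [0, 0, 0], "delta_rot": [0, 0, 0], "fingers": 0.4}, {"slide": [0, 0, 0], "delta_rot": [0, 0, 0], "fingers": 0.4}, {"slide": [0, 0, 0], "delta_rot": [0, 0, 0], "fingers": 0.4}, {"slide": [0, 0, 0], "delta_rot": [0, 0, 0], "fingers": 0.4}, {"slide": [0, 0, 0.02], "delta_rot": [0, 0, 0], "fingers": 0.4}, {"slide": [0, 0, 0], "delta_rot": [0, 0, 0], "fingers": 0.4}])

```text
time_s: 24.02
tcp_pos: [0.4872, -0.0332, 0.1004]
eef_rot: [180.0, 0.0, -32.0]
contact_force: [-0.5, 0.2, -1.2]
gripper_width: 0.0614
gripper_force: 0.0
```

play_rows(rows=[{"slide": [0, 0, 0.014], "delta_rot": [0, 0, 0], "fingers": 0.4}, {"slide": [0, 0, 0], "delta_rot": [0, 0, 0], "fingers": 0.4}, {"slide": [0, 0, 0], "delta_rot": [0, 0, 0], "fingers": 0.4}])

```text
time_s: 24.4
tcp_pos: [0.4875, -0.0332, 0.0986]
eef_rot: [180.0, -0.0, -32.0]
contact_force: [0.2, 0.4, -0.6]
gripper_width: 0.0615
gripper_force: 0.0
```

play_rows(rows=[{"slide": [0, 0, 0.014], "delta_rot": [0, 0, 0], "fingers": 0.4}, {"slide": [0, 0, 0], "delta_rot": [0, 0, 0], "fingers": 0.4}, {"slide": [0, 0, 0.014], "delta_rot": [0, 0, 0], "fingers": 0.4}, {"slide": [0, 0, 0], "delta_rot": [0, 0, 0], "fingers": 0.4}])

```text
time_s: 24.9
tcp_pos: [0.4873, -0.0332, 0.0942]
eef_rot: [180.0, 0.0, -32.0]
contact_force: [-0.5, 0.8, -0.4]
gripper_width: 0.0612
gripper_force: 0.0
```

```bash
python3 - <<'E'
from h import *
to(None); c=cap("wrist"); h=cv2.cvtColor(c["image"],cv2.COLOR_BGR2HSV)
s=r.get_state(); R=Ro.from_euler('xyz',s['eef_rot'],degrees=True).as_matrix(); p=np.array(s['tcp_pos'])
print([(z,np.round(proj(c,np.r_[(p+R@[x,.0307,0])[:2],z]),0).tolist()) for x,z in((.0095,.1),(.0095,.11),(.0095,.12),(0,.1),(0,.12))])
for v in range(204,272,4): print(v,"".join(("K" if (s_>85) else "#" if V<80 else "-" if s_>43 else "." if V>195 else "o") for _,s_,V in h[v,190:330].tolist()))
E
```

```text
tcp [ 0.4873 -0.0332  0.0942] [ 1.7999e+02  1.0000e-02 -3.2030e+01] F [-0.5  0.8 -0.4] w 0.061203357956657045 t 24.9
[(0.1, [309.0, 215.0]), (0.11, [312.0, 221.0]), (0.12, [315.0, 228.0]), (0.1, [308.0, 229.0]), (0.12, [314.0, 243.0])]
204 .......................................oooooooooooo........................................oooooooooooo.....................................
208 ...........oo...o...................ooooooooo....................................................ooooooooo.................o................
212 ..................................ooooooo.....................oooooooooooooooooo......................oooooo................................
216 ................................oooo..........ooooo.ooooooooooooooooooooooooooooooooooooo.................oooo..........o...................
220 ..............................oooo..............ooooooooooooo..o---------o..ooooooooooooooooooo.............ooo.............................
224 .............................ooo.............oooooooooooo---KKKKKKKKKKKKKKKKKKK-..oooooooooo...oo.............ooo......................
[... 900 characters left out ...]
.........oo............oooooooo-KKKKKKKKKKKKKKKKKKKKKKKKKKKKKKKKKKooooooooooooo............o............o###############
256 ################o.............................oooooKKKKKKKKKKKKKKKKKKKKKKKKKKKKKKKKKKKoooooooooo...........................o################
260 ###############ooooooooooooooooooooooooooooooo...o-KKKKKKKKKKKKKKKKKKKKKKKKKKKKKKKKKKK-oooooooooooooooooooooooooooooooooooooo###############
264 ooooooooooooooooooooooooooooooooooooooooooooooooooooooo#ooooooooooooooooooooooooooo#ooooooooooooooooooooooooooooooooooooooooooooo##ooooooooo
268 oooooooooooooooooooooooooooooooooooooooooooooooooooooooooooooooooooooooooooooooooooooooooooooooooooooooooooooooooooooooooooooooooooooooooooo
```

play_rows(rows=[{"slide": [0, 0, 0.014], "delta_rot": [0, 0, 0], "fingers": 0.4}, {"slide": [0, 0, 0], "delta_rot": [0, 0, 0], "fingers": 0.4}, {"slide": [0, 0, 0.014], "delta_rot": [0, 0, 0], "fingers": 0.4}, {"slide": [0, 0, 0], "delta_rot": [0, 0, 0], "fingers": 0.4}, {"slide": [0, 0, 0.014], "delta_rot": [0, 0, 0], "fingers": 0.4}, {"slide": [0, 0, 0], "delta_rot": [0, 0, 0], "fingers": 0.4}])

```text
time_s: 25.7
tcp_pos: [0.4873, -0.0332, 0.0879]
eef_rot: [180.0, 0.0, -32.0]
contact_force: [-0.7, -0.8, -0.2]
gripper_width: 0.0612
gripper_force: 0.0
```

play_rows(rows=[{"slide": [0, 0, 0], "delta_rot": [0, 0, 0], "fingers": 0.0}, {"slide": [0, 0, 0], "delta_rot": [0, 0, 0], "fingers": 0.0}, {"slide": [0, 0, 0], "delta_rot": [0, 0, 0], "fingers": 0.0}], squeeze=5)

```text
time_s: 26.08
tcp_pos: [0.4875, -0.0332, 0.0881]
eef_rot: [180.0, -0.0, -32.0]
contact_force: [-0.5, 0.4, 0.5]
gripper_width: 0.0503
gripper_force: 5.0
```

The pads now meet the collar (50.3 mm, 5 N). I open a little and go a few mm deeper for a firmer hold, watching the force.

play_rows(rows=[{"slide": [0, 0, 0], "delta_rot": [0, 0, 0], "fingers": 0.4}, {"slide": [0, 0, 0], "delta_rot": [0, 0, 0], "fingers": 0.4}, {"slide": [0, 0, 0.012], "delta_rot": [0, 0, 0], "fingers": 0.4}, {"slide": [0, 0, 0], "delta_rot": [0, 0, 0], "fingers": 0.4}, {"slide": [0, 0, 0.012], "delta_rot": [0, 0, 0], "fingers": 0.4}, {"slide": [0, 0, 0], "delta_rot": [0, 0, 0], "fingers": 0.4}])

```text
time_s: 26.82
tcp_pos: [0.4874, -0.0332, 0.0844]
eef_rot: [180.0, 0.0, -32.0]
contact_force: [0.5, 0.1, 0.1]
gripper_width: 0.0616
gripper_force: 0.0
```

play_rows(rows=[{"slide": [0, 0, 0.012], "delta_rot": [0, 0, 0], "fingers": 0.4}, {"slide": [0, 0, 0], "delta_rot": [0, 0, 0], "fingers": 0.4}])

```text
time_s: 27.08
tcp_pos: [0.4874, -0.0332, 0.0826]
eef_rot: [180.0, 0.0, -32.0]
contact_force: [-0.1, 0.2, 0.4]
gripper_width: 0.0612
gripper_force: 0.0
```

play_rows(rows=[{"slide": [0, 0, 0.01], "delta_rot": [0, 0, 0], "fingers": 0.4}, {"slide": [0, 0, 0], "delta_rot": [0, 0, 0], "fingers": 0.4}])

```text
time_s: 27.32
tcp_pos: [0.4874, -0.0332, 0.0811]
eef_rot: [180.0, 0.0, -32.0]
contact_force: [-0.5, -0.3, -1.0]
gripper_width: 0.0612
gripper_force: 0.0
```

play_rows(rows=[{"slide": [0, 0, 0], "delta_rot": [0, 0, 0], "fingers": 0.0}, {"slide": [0, 0, 0], "delta_rot": [0, 0, 0], "fingers": 0.0}, {"slide": [0, 0, 0], "delta_rot": [0, 0, 0], "fingers": 0.0}], squeeze=5)

```text
time_s: 27.7
tcp_pos: [0.4875, -0.0332, 0.0812]
eef_rot: [-180.0, -0.0, -32.0]
contact_force: [-0.9, -1.2, -1.0]
gripper_width: 0.0504
gripper_force: 5.0
```

play_rows(rows=[{"slide": [0, 0, 0], "delta_rot": [0, 0, 0], "fingers": -1}, {"slide": [0, 0, 0], "delta_rot": [0, 0, 0], "fingers": -1}, {"slide": [0, 0, 0], "delta_rot": [0, 0, 0], "fingers": -1}], squeeze=25)

```text
time_s: 28.08
tcp_pos: [0.4875, -0.0332, 0.0812]
eef_rot: [-180.0, -0.0, -32.0]
contact_force: [-0.9, -0.3, -0.1]
gripper_width: 0.05
gripper_force: 25.0
```

Lift slowly, first 10 mm.

play_rows(rows=[{"slide": [0, 0, -0.015], "delta_rot": [0, 0, 0], "fingers": -1}, {"slide": [0, 0, -0.02], "delta_rot": [0, 0, 0], "fingers": -1}, {"slide": [0, 0, -0.03], "delta_rot": [0, 0, 0], "fingers": -1}, {"slide": [0, 0, 0], "delta_rot": [0, 0, 0], "fingers": -1}, {"slide": [0, 0, 0], "delta_rot": [0, 0, 0], "fingers": -1}])

```text
time_s: 28.7
tcp_pos: [0.4874, -0.0331, 0.091]
eef_rot: [-180.0, -0.0, -32.0]
contact_force: [0.3, -0.1, -1.9]
gripper_width: 0.0493
gripper_force: 25.0
```

```bash
python3 - <<'E'
from h import *
to([.4875,-.0332,.1812]); print(r.get_state()['moment'])
E
```

```text
tcp [ 0.4874 -0.0331  0.091 ] [-179.99   -0.    -32.03] F [ 0.3 -0.1 -1.9] w 0.04934179685638863 t 28.7
slide total to target [ 0.001  0.    -0.601]
[-0.02807033 -0.02095899 -0.0118905 ]
```

The load is 1.9 N, so only the outer lid is coming up. I continue to 100 mm.

play_rows(rows=[{"slide": [0, 0, -0.06], "delta_rot": [0, 0, 0], "fingers": -1}, {"slide": [0, 0, -0.1], "delta_rot": [0, 0, 0], "fingers": -1}, {"slide": [0, 0, -0.12], "delta_rot": [0, 0, 0], "fingers": -1}, {"slide": [0, 0, -0.12], "delta_rot": [0, 0, 0], "fingers": -1}, {"slide": [0, 0, -0.1], "delta_rot": [0, 0, 0], "fingers": -1}, {"slide": [0, 0, -0.07], "delta_rot": [0, 0, 0], "fingers": -1}, {"slide": [0, 0, -0.03], "delta_rot": [0, 0, 0], "fingers": -1}, {"slide": [0, 0, 0], "delta_rot": [0, 0, 0], "fingers": -1}])

```text
time_s: 29.7
tcp_pos: [0.4874, -0.0331, 0.181]
eef_rot: [-180.0, 0.0, -32.0]
contact_force: [-1.1, 0.2, -1.6]
gripper_width: 0.0496
gripper_force: 25.0
```

play_rows(rows=[{"slide": [0, 0, 0], "delta_rot": [0, 0, 0], "fingers": -1}, {"slide": [0, 0, 0], "delta_rot": [0, 0, 0], "fingers": -1}, {"slide": [0, 0, 0], "delta_rot": [0, 0, 0], "fingers": -1}, {"slide": [0, 0, 0], "delta_rot": [0, 0, 0], "fingers": -1}])

```text
time_s: 30.2
tcp_pos: [0.4874, -0.0332, 0.1808]
eef_rot: [180.0, 0.0, -32.0]
contact_force: [-0.3, 0.2, -2.0]
gripper_width: 0.0499
gripper_force: 25.0
```

```bash
python3 - <<'E'
from h import *
to(None)
s0=cv2.imread("pics/side0_raw.png"); c=cap("side"); s1=c["image"]
for im in(s0,s1):
    hh=cv2.cvtColor(im,cv2.COLOR_BGR2HSV)[232:248,225:290,1].astype(float).mean(0); g=np.gradient(cv2.GaussianBlur(hh[None],(5,1),0)[0]); print("walls",225+g[:32].argmin(),257+g[32:].argmax())
h=cv2.cvtColor(s1,cv2.COLOR_BGR2HSV)
for z in(.1,.107,.118,.146,.2,.218): print(z,np.round(proj(c,[.4875,-.0335,z]),0))
for v in range(160,256,3): print(v,"".join(("K" if (s_>100 and H<20 and V>60) else "#" if V<60 else "-" if s_>60 else "." if V>150 else "o") for H,s_,V in h[v,215:300].tolist()))
E
```

```text
tcp [ 0.4874 -0.0332  0.1808] [ 1.7999e+02  1.0000e-02 -3.2030e+01] F [-0.3  0.2 -2. ] w 0.04991691550974742 t 30.2
walls 239 271
walls 239 271
0.1 [254. 218.]
0.107 [254. 216.]
0.118 [254. 214.]
0.146 [254. 207.]
0.2 [254. 194.]
0.218 [254. 189.]
160 KKKKKKKKKKKKKKKKKKKKKKKKK####----#############----##KKKKKKKKKKKKKKKKKKKKKKKKKKKKKKKKK
163 KKKKKKKKKKKKKKKKKKKKKKKKK##KK----#############---KK##KKKKKKKKKKKKKKKKKKKKKKKKKKKKKKKK
166 KKKKKKKKKKKKKKKKKKKKKKKKK#Kooo---#############----K##KKKKKKKKKKKKKKKKKKKKKKKKKKKKKKKK
169 KKKKKKKKKKKKKKKKKKKKKKKKKKK-ooooo#################-KKKKKKKKKKKKKKKKKKKKKKKKKKKKKKKKKK
172 KKKKKKKKKKKKKKKKKKKKKKKKKKKKoooo###-o--K--KKKK####oKKKKKKKKKKKKKKKKKKKKKKKKKKKKKKKKKK
175 KKKKKKKKKKKKKKKKKKKKKKKKKKKKoooo-KK--#####KKKKK###oKKKKKKKKKKKKKKKKKKKKKKKKKKKKKKKKKK
178 KKKKKKKKKKKKKKKKKKKKKKKKK-ooooooo##ooo#########Koo####KKKKKKKKKKKKKKKKKKKKKKKKKKKKKKK
181 KKKKKKKKKKKKKKKKKKKKKKKKKKooooooooo#oooooooo#oooooo####KKKKKKKKKKKKKKKKKKKKKKKKKKKKKK
184 KKKKKKKKKKKKKKKKKKKKKKKKK-oooooooooooooooooooooooooooooo-KKKKKKKKKKKKKKKKKKKKKKKKKKKK
187 KKKKKKKKKKKKKKKKKKKKKKK-oooooooooo#ooo
[... 1327 characters left out ...]
KKKKKKKKK-------------ooooo---------------KKKKKKKKKKKKKKKKKKKKKKKKKKKK
235 KKKKKKKKKKKKKKKKKKKKKKKK---------------------------------KKKKKKKKKKKKKKKKKKKKKKKKKKKK
238 KKKKKKKKKKKKKKKKKKKKKKKK---------------------------------KKKKKKKKKKKKKKKKKKKKKKKKKKKK
241 KKKKKKKKKKKKKKKKKKKKKKKK--------------------------------KKKKKKKKKKKKKKKKKKKKKKKKKKKKK
244 KKKKKKKKKKKKKKKKKKKKKKKKKK-----------------------------KKKKKKKKKKKKKKKKKKKKKKKKKKKKKK
247 KKKKKKKKKKKKKKKKKKKKKKKKKKKK------------------------KKKKKKKKKKKKKKKKKKKKKKKKKKKKKKKKK
250 KKKKKKKKKKKKKKKKKKKKKKKKKKKKKKKK----------------KKKKKKKKKKKKKKKKKKKKKKKKKKKKKKKKKKKKK
253 KKKKKKKKKKKKKKKKKKKKKKKKKKKKKKKKKKKKKKKKKKKKKKKKKKKKKKKKKKKKKKKKKKKKKKKKKKKKKKKKKKKKK
```

The side view data shows the inner lid with its knob seated level in the canister, which has not moved. The outer lid is level and held 99.6 mm up. I hand in.

```bash
python3 -c "
from plant import r
print(r.close_job())"
```

```text
the job is handed in; nothing more can be done
None
```

The job is handed in at about 30 s; no verdict came back. The lamp head is about 25 cm level from the canister's middle, the inner lid is seated in the unmoved canister, and the outer lid is held level and still about 10 cm above where it sat.

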